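Wedge the rocking supply case on the optics bench

TASK

The beige instrument case on the optics bench rocks because the screw foot under its red-spotted corner is too short. Using the fingertips only, slide the orange wedge along the bench, thin end first, in under that foot until it is snug and the case stands firm and level, then press down firmly on the red spot for about a second to feel that the corner no longer gives (push the wedge further and press again if it does), and take the hand away. Do not pick up the wedge, do not lift, jack up or shift the case, and leave the other things on the bench alone.

Things in the scene. Friction and masses are not known exactly. Their poses are not given: they have to be found in the camera images.
- case: beige instrument case, 160 (its x) by 220 mm (its y), about 4 kg, loose. Origin: on the bench under its centre, z up; flat lid 84 mm, underside 24 mm above the bench. Dials on its -x side. Domed feet 22 mm wide at x = +-60, y = +-90 mm; the one at (+60, -90) does not reach the bench. A lens mount 152 mm high stands fixed on the lid at (-50, +80). Untouched, it rests level on three feet.
- short_foot (a point): point on the case's underside on the short foot's axis (case +60, -90, 24 mm; 20 mm in from the +x and -y sides). The foot has a domed rubber end, 22 mm wide, whose lowest point hangs 5 to 11 mm above the bench (unknown, different each time) and does not screw in or out under load.
- press_spot (a point): centre of a red spot, 24 mm across, on the lid above the short foot (case +60, -90, 84 mm). While the foot is unsupported, 2 to 4 N down here tips the case until the foot meets what is below; once supported, the spot stays within about 1 mm of its height.
- wedge: loose orange wedge, 120 g, 130 mm long (its x), 50 wide (its y), flat underside, top sloping evenly from 22 mm at the upright tail (x = -65) to 2 mm at the thin end (x = +65). Origin: centre of its underside. Starts flat beside the case's -y side, thin end roughly towards the short foot. Friction keeps it where left; about 6 to 8 N along the bench jams it under the foot; much harder, the case slides.
- multimeter: bystander: yellow meter, 85 (x) by 170 (y) by 38 mm high with a 9 mm dial on top, loose; origin centre of its underside
- switch_box: bystander: white box with a red button, 55 (x) by 85 (y) by 32 mm, 44 mm high over the button, loose; origin centre of its underside
- steel_cup: bystander: plain steel cylinder, 44 mm across, 40 mm high, loose; origin centre of its underside
- lens_post: bystander: small lens on a post with a round 40 mm base, 90 mm high, loose; origin centre of its underside
Things that resemble listed ones, but are neither listed nor needed, are in the scene too. What is meant by the wedge is not pink or white, and is the larger of those in its own colour.

How it is judged:
On the way, in this order (a step that is already met when the one before it is completed fails the run):
1. the wedge has been slid in under the short foot (y of short_foot in the frame of wedge between -0.022 and 0.022 m and x of short_foot in the frame of wedge between -0.045 and 0.055 m), for 0.2 s.
2. the fingers press on the lid at the short corner with more than 4 N, the wedge bears it and the case stays level (tilt under 0.014 rad) (all of step 1 and contact force between the fingers and case above 4 N and contact force between wedge and case above 3 N and angle between case's own z axis and vertical below 0.014 rad and z of the grasp point in the frame of case above 0.084 m and x of the grasp point in the frame of case above 0.01 m and y of the grasp point in the frame of case below -0.03 m), for 0.4 s.
At the end, for the whole second after the job is handed in: The wedge lies flat on the bench, its centre line within 22 mm of the short foot's axis, still in touch with the foot (more than 0.3 N); the case is level within 0.014 rad, within 20 mm of where it stood, and at rest (all of step 1 and contact force between wedge and case above 0.3 N and angle between case's own z axis and vertical below 0.014 rad and angle between wedge's own z axis and vertical below 0.03 rad and distance of case from where it was at the start of the episode below 0.02 m and linear speed of each of case, wedge below 0.01 m/s).
It fails at once if the wedge is lifted or tipped up (height (world z) of wedge above 0.01 m or angle between wedge's own z axis and vertical above 0.2 rad).
It fails at once if the case is shifted more than 30 mm, lifted or jacked up (distance of case from where it was at the start of the episode above 0.03 m or height (world z) of case above 0.015 m or angle between case's own z axis and vertical above 0.17 rad).
It fails at once if a bystander is moved more than 20 mm (distance of any of multimeter, switch_box, steel_cup, lens_post from where it was at the start of the episode above 0.02 m).
It fails at once if a bystander is tipped (angle between any of multimeter, switch_box, steel_cup, lens_post's own z axis and vertical above 0.3 rad).
It also fails if it takes over 48 s, if anything falls off the work surface, if the arm or the gripper's body presses on something with over 40 N, if the wrist force passes 120 N, or if a joint passes its speed limit or range.

ROBOT

A 7-joint arm with a two-finger parallel gripper is mounted at the origin on the work surface. World frame = base frame: x ahead of the robot, y to its left, z up, the work surface at z = 0. Lengths are in m, angles in rad, forces in N, time in s.
With the tool pointing down it reaches from about 0.4 to 0.85 m from the base axis. Payload 4.5 kg.
Tool frame: the origin (TCP) lies on the centre line of the jaws, within the pads' length; the fingertips stand r.tips_ahead ahead of it and the grasp point (between the pads) is the TCP (r.tips_ahead is the distance from the TCP to the fingertips, in m); z points along the fingers, y is the direction in which the jaws open and shut (so a half turn about z gives the same grasp; the last joint's range is limited). The gripper opens to 88 mm and grips with 3 to 60 N. Pads are 18 mm wide; open, the fingers measure 123 mm over their backs; the gripper's body (75 mm by 187 mm) begins 45 mm behind the grasp point.
Start: joints at [1.21, 0.689, -0.195, 1.565, 0.157, 0.902, -0.215], TCP at [0.24, -0.577, 0.258] pointing down, gripper open.
Joint ranges: [-3.01, 3.01], [-0.46, 2.08], [-1.47, 1.51], [0.13, 2.56], [-1, 4.14], [0.04, 2.09], [-2.66, 2.66]. Speed limits (rad/s): [2.57, 2.57, 3.14, 3.14, 3.14, 3.14, 3.14].

INTERFACE

Orientations are given as a unit quaternion [x, y, z, w].
In Python, from plant import r gives the robot as it stands.
- The arm moves only by the shell command python3 -m inch 'ROWS' [FORCE]. ROWS is JSON, a list of rows, each a list of 5 numbers: the shift along the world's x, y, z in units of 25 mm (1.0 is 25 mm), then the turn about the world's z in units of 6 degrees (1.0 is 6 degrees), then the finger opening in mm, from 0 to 88.1. A call has 1 to 5 rows; each row shifts and turns the commanded pose from where the row before left it; what a row does not reach is not made up. A row lasts 1/10 s, in which the tool goes at most 50 mm and 8.59 degrees, less where a joint would pass 70% of its speed; a pose out of reach is approached as far as the arm can. A call is refused whole if a number of a shift passes 1 or a number of a turn 1, either way. A call with a gripper value outside its range is refused whole. The fingers move at their own pace and stop on an object; FORCE is the grip in N (left out, the last holds). Time passes only in rows, so rows that do not move let the fingers close. It gives the time, the measured TCP pose, the force and the opening at its end, in the units of the state.
- r.get_state(): the state, without advancing time (a new reading comes with each control period).
- r.snapshot(name): name is "scene" or "top"; returns a dict with "pixels" (480x640x3 uint8, red, green, blue), "range_z" (480x640 float32, m along the optical axis (not along the pixel's ray), 0 where there is no reading), "K" (3x3 intrinsics, pixels), "position" and "attitude" of the camera in the world. Camera axes: x right, y up, looking along -z (the intrinsics and any distortion apply to the point x, -y, -z); pixel columns grow to the right and rows downward; lengths in m; the calibration is good to about 2 mm. A picture is of the moment at which its call begins.
- r.finish_job(): hands the job in, once; it reports no verdict.
The state is a dict: "clock": time; "q": joint angles; "qd": joint speeds; "joint_torque": joint torques, N m; "tool_pos": TCP position; "eef_rot": TCP orientation; "contact_force": force on the tool from outside, world axes, zero at the start; "moment": the same for the moment, N m; "opening": opening from 0.0 (shut) to 1.0 (fully open).
Only numpy, scipy, OpenCV 4.12 (cv2) and the standard library are available. Lean on these libraries where they do the work, as an engineer would, in place of code of your own. Each camera call takes 0.05 s, during which the arm holds its last target. There are 200 camera calls.

## Working session

There is one attempt and no reset: what is moved stays moved. The work goes in short steps, Python scripts to look and compute and a shell command to move; the robot and the scene stay as the last step left them, time stands still between calls to the robot, and variables do not carry over. Pictures are saved under pics/ and viewed, about 8 in all and at most 12, crops included, and the job is handed in when it is done.

```bash
ls; mkdir -p pics; cat > h.py <<'E'
import numpy as np, cv2
from scipy.spatial.transform import Rotation as R
from plant import r
def snap(n,f):
    s=r.snapshot(n); cv2.imwrite(f'pics/{f}.png',s['pixels'][:,:,::-1]); np.savez(f'pics/{f}.npz',**s); return s
def load(f): return dict(np.load(f'pics/{f}.npz'))
def rot(s):
    a=np.asarray(s['attitude'],float); return a if a.shape==(3,3) else R.from_quat(a).as_matrix()
def cloud(s):
    K=s['K'];z=s['range_z'].astype(float);v,u=np.mgrid[:480,:640]
    p=np.stack([(u-K[0,2])/K[0,0]*z,-(v-K[1,2])/K[1,1]*z,-z],-1)
    w=p@rot(s).T+s['position']; w[z==0]=np.nan; return w
E
python3 - <<'E'
from h import *
a=snap('top','top0');b=snap('scene','sc0')
for s in(a,b): print({k:s[k] for k in s if k not in('pixels','range_z')})
s=r.get_state();print(s,r.tips_ahead)
E
```

```text
pics
{'K': array([[529.60762019,   0.        , 319.05095526],
       [  0.        , 529.60762019, 243.76235613],
       [  0.        ,   0.        ,   1.        ]]), 'position': array([ 0.48574851, -0.01154002,  1.04515812]), 'attitude': array([-0.04369365,  0.02373027,  0.7071585 , -0.70530461])}
{'K': array([[530.17543208,   0.        , 325.39003404],
       [  0.        , 530.17543208, 235.58581492],
       [  0.        ,   0.        ,   1.        ]]), 'position': array([1.11373002, 0.47902856, 1.07163862]), 'attitude': array([0.12620086, 0.28374946, 0.8688618 , 0.38553698])}
{'clock': 0.1, 'q': array([ 1.20977965,  0.68987996, -0.19452026,  1.56622   ,  0.15728231,
        0.90242585, -0.2151157 ]), 'qd': array([-0.00182487, -0.00050553,  0.00090525, -0.00189536,  0.00067435,
       -0.00058802, -0.00201341]), 'joint_torque': array([-2.53813458e-03, -5.28502107e+01, -1.27098653e+00, -1.53837472e+01,
       -5.24614309e-02,  1.98398382e-03,  3.98833981e-05]), 'tool_pos': array([ 0.24017561, -0.57646314,  0.25700809]), 'eef_rot': array([ 9.80573237e-01,  1.96151801e-01, -1.95431150e-04, -7.47628409e-04]), 'contact_force': array([ 0.84139959,  0.43220393, -0.51235493]), 'moment': array([-0.00999651, -0.00066865,  0.02992104]), 'opening': 1.0034781288444687} 0.019
```

View pics/top0.png

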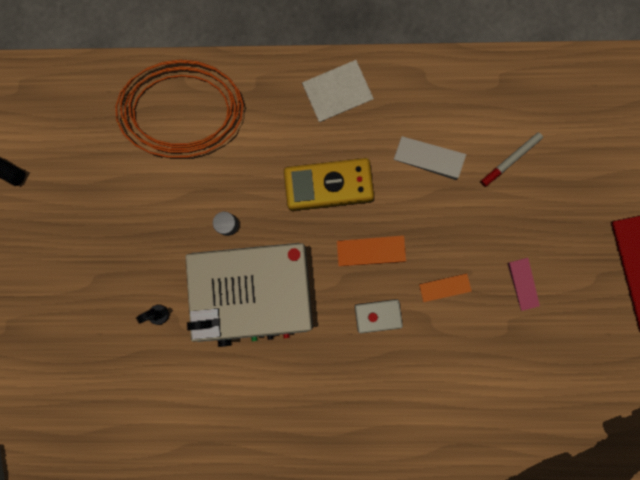

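View pics/sc0.png

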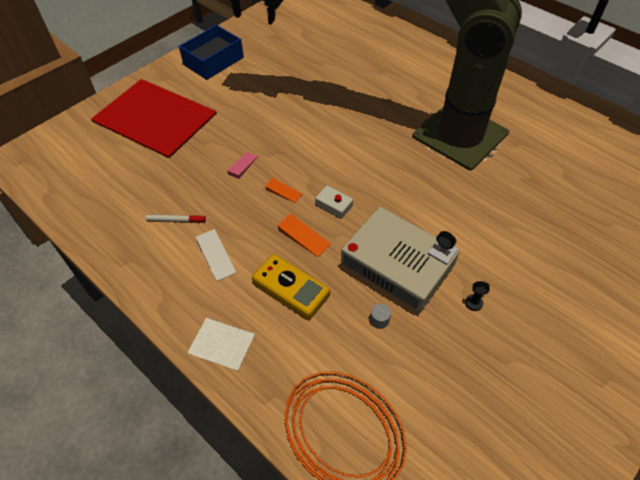

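Wedge candidates in the top picture are the large orange (372,250), small orange (446,288), pink (524,284) and white (430,157). By the description I want the large orange one. The case's red spot is at (294,255).

```bash
cat > m.py <<'E'
from h import *
def mask(s,kind):
    h=cv2.cvtColor(s['pixels'],cv2.COLOR_RGB2HSV).astype(int);H,S,V=h[...,0],h[...,1],h[...,2]
    return dict(orange=(H>4)&(H<13)&(S>210)&(V>140),red=((H<4)|(H>175))&(S>170)&(V>110))[kind]
def rep(n,s,roi,kind):
    w=cloud(s);m=mask(s,kind);k=np.zeros_like(m);x0,y0,x1,y1=roi;k[y0:y1,x0:x1]=1
    p=w[m&k&~np.isnan(w[...,0])]; c,sz,a=cv2.minAreaRect(p[:,:2].astype(np.float32))
    print(n,len(p),'mean',p.mean(0).round(4),'rect',np.round(c,4),np.round(sz,4),round(a,2))
    return p
E
python3 - <<'E'
from m import *
for f,ro,rr in(('top0',(325,225,415,275),(280,243,305,268)),('sc0',(270,205,340,262),(344,238,362,256))):
    s=load(f)
    p=rep(f,s,ro,'orange'); c=p.mean(0)
    # slope along y
    A=np.c_[p[:,0]-c[0],p[:,1]-c[1],np.ones(len(p))];print('plane',np.linalg.lstsq(A,p[:,2],rcond=None)[0].round(4),'y range',p[:,1].min(),p[:,1].max())
    rep(f+' red',s,rr,'red')
    w=cloud(s); q=w[(abs(w[...,2]-.084)<.006)&(abs(w[...,0]-.45)<.2)&(abs(w[...,1]-.1)<.25)]
    q=q[:]; print('lid',cv2.minAreaRect(q[:,:2].astype(np.float32)),np.median(q[:,2]))
    q=w[(w[...,2]>.03)&(w[...,2]<.06)]
s=load('top0');w=cloud(s)
for n,(u,v) in dict(case_tl=(189,255),case_tr=(304,246),case_br=(309,331),meterL=(287,188),meterR=(371,181),mbl=(290,208),mbr=(373,200),sw=(373,317),swtl=(357,304),swtr=(399,301),cup=(224,223),table=(340,290)).items(): print(n,w[v,u].round(3))
c=cv2.resize(s['pixels'][200:350,270:480,::-1],None,fx=3.8,fy=3.8,interpolation=cv2.INTER_CUBIC);cv2.imwrite('pics/c1.png',c)
E
```

```text
top0 1083 mean [ 0.5712 -0.0733  0.0108] rect [ 0.5711 -0.0823] [0.0449 0.1243] 3.38
plane [ 0.0046 -0.1538  0.0108] y range -0.14489254443410365 -0.019559175788134077
top0 red 100 mean [0.5591 0.0619 0.084 ] rect [0.5593 0.0622] [0.0204 0.0186] 89.54
lid ((0.48677492141723633, 0.1935214251279831), (0.16209249198436737, 0.31704476475715637), 5.313287734985352) 0.08359164143052178
sc0 893 mean [ 0.5721 -0.0826  0.012 ] rect [ 0.5715 -0.0838] [0.0514 0.1293] 3.79
plane [ 0.0151 -0.1536  0.012 ] y range -0.147498985877986 -0.01883303629105243
sc0 red 54 mean [0.5598 0.0612 0.0834] rect [0.5585 0.0609] [0.019  0.0198] 17.0
lid ((0.489113450050354, 0.19368119537830353), (0.16320161521434784, 0.3164834678173065), 4.701582431793213) 0.08343007898492377
case_tl [0.558 0.254 0.083]
case_tr [0.574 0.043 0.079]
case_br [ 0.415  0.038 -0.003]
meterL [0.691 0.079 0.036]
meterR [ 0.703 -0.083  0.038]
mbl [0.652 0.073 0.035]
mbr [ 0.673 -0.09  -0.001]
sw [ 0.444 -0.084  0.046]
swtl [ 0.468 -0.055  0.027]
swtr [ 0.473 -0.134  0.034]
cup [0.622 0.199 0.044]
table [ 0.494 -0.023 -0.001]
```

View pics/c1.png

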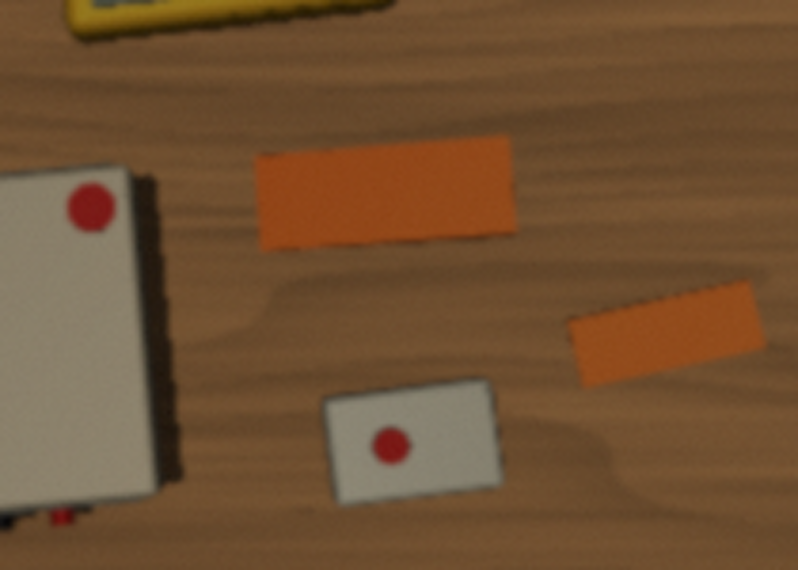

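The crop shows the large orange wedge (255–517, 135–250), bigger than the other orange one (570–765). It slopes up towards -y, so the thin end faces the case. The wedge centre is about (0.571, -0.083), 22° shy of nothing awkward: its axis runs along (-0.063, 0.998). The spot is at (0.559, 0.0615, 0.084), so the lateral offset is only about 3 mm. Next I go behind the tail.

```bash
python3 -m inch '[[0.85,1,0,0.75,10],[0.85,1,0,0.75,10],[0.85,1,0,0.75,10],[0.85,1,0,0.75,10],[0.85,1,0,0.75,10]]'
python3 -m inch '[[0.85,1,0,0.75,10],[0.85,1,0,0.75,10],[0.85,1,0,0.75,10],[0.85,1,0,0.75,10],[0.85,1,0,0.75,10]]'
python3 -m inch '[[0.85,1,0,0.75,10],[0.85,1,0,0.75,10],[0.85,1,0,0.75,10],[0.85,1,0,0.75,10],[0,0,0,0,10]]'
```

```text
clock: 0.6
tool_pos: [0.3471, -0.4507, 0.2574]
eef_rot: [0.923, 0.385, -0.0, -0.0]
contact_force: [-0.2, 0.1, 0.2]
opening: 0.57
clock: 1.1
tool_pos: [0.4533, -0.3258, 0.2574]
eef_rot: [0.83, 0.558, -0.0, -0.0]
contact_force: [0.4, -0.0, 0.9]
opening: 0.126
clock: 1.6
tool_pos: [0.5411, -0.2212, 0.2578]
eef_rot: [0.73, 0.683, 0.003, -0.001]
contact_force: [0.6, 1.5, 0.8]
opening: 0.114
```

```bash
python3 -m inch '[[0.72,0.72,0,0.65,10],[0.72,0.72,0,0.65,10],[0,0,-1,0,10],[0,0,-1,0,10],[0,0,-1,0,10]]'
python3 -m inch '[[0,0,-1,0,10],[0,0,-1,0,10],[0,0,-1,0,10],[0,0,-1,0,10],[0,0,0,0,10]]'; python3 - <<'E'
from h import *
s=snap('scene','s1')
E
```

```text
clock: 2.1
tool_pos: [0.5733, -0.1917, 0.1816]
eef_rot: [0.686, 0.728, -0.0, -0.0]
contact_force: [0.2, -0.8, -0.2]
opening: 0.115
clock: 2.6
tool_pos: [0.5709, -0.1913, 0.0795]
eef_rot: [0.686, 0.728, -0.002, -0.003]
contact_force: [-0.7, -0.5, 1.1]
opening: 0.112
```

View pics/s1.png

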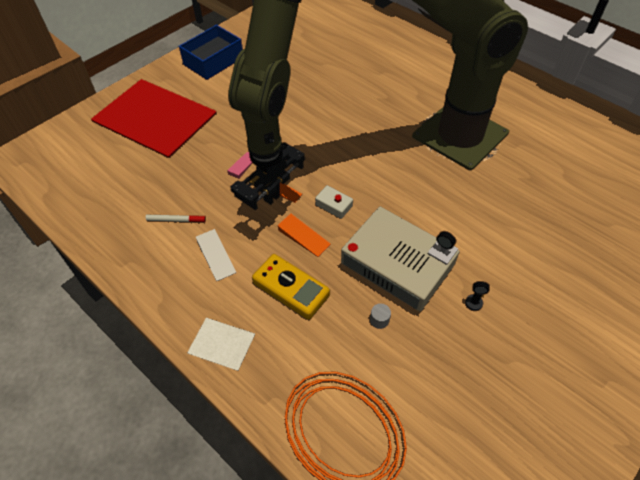

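The hand at (270,180) is behind the wedge's tail (285,220), lined up and clear of other things. I'll lower it and approach.

```bash
python3 -m inch '[[0.15,0,-0.8,0,10],[0,0,-0.8,0,10],[0,0,-0.5,0,10],[0,0,0,0,10],[0,0,0,0,10]]'
python3 -m inch '[[0,0.4,0,0,10],[0,0.4,0,0,10],[0,0.3,0,0,10],[0,0.3,0,0,10],[0,0,0,0,10]]'
```

```text
clock: 3.15
tool_pos: [0.5781, -0.1912, 0.0311]
eef_rot: [0.686, 0.728, 0.0, 0.0]
contact_force: [0.1, -0.0, 0.6]
opening: 0.113
clock: 3.65
tool_pos: [0.578, -0.1541, 0.0305]
eef_rot: [0.685, 0.729, 0.0, -0.0]
contact_force: [0.5, -0.7, -0.4]
opening: 0.109
```

```bash
python3 -m inch '[[0,-0.15,0,0,10],[0,0,-0.22,0,10],[0,0.3,0,0,10],[-0.02,0.3,0,0,10],[-0.02,0.3,0,0,10]]'
python3 -m inch '[[-0.02,0.3,0,0,10],[-0.02,0.3,0,0,10],[-0.02,0.3,0,0,10],[-0.02,0.3,0,0,10],[-0.02,0.3,0,0,10]]'
python3 -m inch '[[-0.02,0.3,0,0,10],[-0.02,0.3,0,0,10],[0,0,0,0,10]]'
python3 - <<'E'
from m import *
s=snap('top','t2');rep('t',s,(280,225,415,275),'orange');rep('r',s,(280,243,305,268),'red')
s=snap('scene','s2');rep('s',s,(270,205,365,275),'orange');rep('r',s,(344,238,362,256),'red')
E
```

```text
clock: 4.15
tool_pos: [0.5766, -0.1362, 0.0246]
eef_rot: [0.686, 0.728, 0.0, -0.0]
contact_force: [-0.7, -0.6, -1.1]
opening: 0.114
clock: 4.65
tool_pos: [0.5742, -0.0991, 0.0248]
eef_rot: [0.686, 0.728, 0.0, 0.0]
contact_force: [0.3, -1.1, 0.1]
opening: 0.117
clock: 4.95
tool_pos: [0.5733, -0.0826, 0.0248]
eef_rot: [0.685, 0.729, 0.001, -0.0]
contact_force: [0.2, 0.1, -0.4]
opening: 0.112
t 871 mean [ 0.5673 -0.0053  0.0122] rect [ 0.5666 -0.004 ] [0.0458 0.0968] 3.36
r 99 mean [0.5592 0.0619 0.0843] rect [0.5592 0.0623] [0.0203 0.0186] 89.2
s 688 mean [ 0.5713 -0.0128  0.013 ] rect [ 0.6104 -0.0383] [0.108  0.1732] 47.81
r 54 mean [0.56   0.0615 0.0838] rect [0.5604 0.0621] [0.0191 0.0206] 36.92
```

The wedge is tracking straight, about 3 mm off the foot's axis. From here I push gently and watch the force.

```bash
python3 -m inch '[[-0.01,0.2,0,0,10],[-0.01,0.2,0,0,10],[-0.01,0.2,0,0,10],[-0.01,0.2,0,0,10],[0,0,0,0,10]]'
python3 -m inch '[[-0.01,0.1,0,0,10],[-0.01,0.1,0,0,10],[0,0,0,0,10]]'
python3 -m inch '[[-0.01,0.1,0,0,10],[0,0.1,0,0,10],[0,0,0,0,10]]'
```

```text
clock: 5.55
tool_pos: [0.5722, -0.0632, 0.0248]
eef_rot: [0.685, 0.728, 0.0, -0.0]
contact_force: [0.4, -0.3, 1.0]
opening: 0.111
clock: 5.85
tool_pos: [0.5717, -0.0593, 0.0248]
eef_rot: [0.686, 0.728, 0.0, -0.0]
contact_force: [0.8, -0.1, -0.5]
opening: 0.115
clock: 6.15
tool_pos: [0.5714, -0.0541, 0.0247]
eef_rot: [0.686, 0.728, 0.0, -0.0]
contact_force: [0.2, 0.2, 0.6]
opening: 0.112
```

```bash
python3 -m inch '[[-0.01,0.1,0,0,10],[0,0.1,0,0,10],[0,0,0,0,10]]'
python3 -m inch '[[-0.01,0.1,0,0,10],[0,0.1,0,0,10],[0,0,0,0,10]]'
python3 -m inch '[[-0.01,0.1,0,0,10],[0,0.1,0,0,10],[0,0,0,0,10]]'
```

```text
clock: 6.45
tool_pos: [0.571, -0.0513, 0.0248]
eef_rot: [0.686, 0.728, -0.001, 0.001]
contact_force: [1.2, -4.8, 1.0]
opening: 0.114
clock: 6.75
tool_pos: [0.5706, -0.0493, 0.0248]
eef_rot: [0.687, 0.727, -0.003, 0.002]
contact_force: [1.3, -9.2, 1.6]
opening: 0.115
clock: 7.05
tool_pos: [0.5703, -0.0472, 0.0248]
eef_rot: [0.688, 0.726, -0.004, 0.003]
contact_force: [0.9, -13.3, 0.7]
opening: 0.115
```

Contact started at TCP y ≈ -0.052 and it jammed, with the force at 13 N. I'll back off now and check the case.

```bash
python3 -m inch '[[0,-0.5,0,0,10],[0,-0.8,0,0,10],[0,-0.3,0,0,10],[0,0,0.6,0,0],[0,0,0.9,0,0]]'
python3 -m inch '[[0,0,1,0,0],[0,0,1,0,0],[0,0,0.6,0,0],[0,-0.5,0,0,0],[0,0,0,0,0]]'
python3 - <<'E'
from m import *
s=snap('top','t3');rep('t',s,(280,225,415,275),'orange');rep('r',s,(280,243,305,268),'red')
w=cloud(s);print(w[[255,246],[189,302]].round(4),w[290,275:300:5,2].round(4))
c=cv2.resize(s['pixels'][200:350,180:420,::-1],None,fx=3.3,fy=3.3,interpolation=cv2.INTER_CUBIC);cv2.imwrite('pics/c3.png',c)
s=snap('scene','s3');rep('r',s,(344,238,362,256),'red')
for f in('top0','t3'):
    s=load(f);w=cloud(s);q=w[262:325,262:300].reshape(-1,3);q=q[abs(q[:,2]-.084)<.01];A=np.c_[q[:,:2],np.ones(len(q))];print(f,np.linalg.lstsq(A,q[:,2],rcond=None)[0],q[:,2].mean())
    g=(cv2.cvtColor(s['pixels'],cv2.COLOR_RGB2GRAY)[235:350,210:315]).astype(np.float32)
    if f=='top0': g0=g
    else: print('img shift',cv2.phaseCorrelate(g0,g))
E
```

```text
clock: 7.55
tool_pos: [0.5699, -0.078, 0.0624]
eef_rot: [0.685, 0.728, 0.0, -0.001]
contact_force: [1.2, 0.3, 0.0]
opening: 0.006
clock: 8.05
tool_pos: [0.5705, -0.094, 0.1276]
eef_rot: [0.686, 0.727, -0.0, 0.001]
contact_force: [-0.9, -0.9, 0.1]
opening: 0.005
t 775 mean [0.5668 0.0021 0.0164] rect [0.5656 0.005 ] [0.0461 0.0785] 3.42
r 99 mean [0.5585 0.0622 0.0846] rect [0.5587 0.0626] [0.0193 0.0181] 44.91
[[0.558  0.2541 0.0838]
 [0.5739 0.0468 0.0825]] [0.0838 0.0834 0.0828 0.0854 0.0861]
r 55 mean [0.5592 0.0615 0.0843] rect [0.559  0.0593] [0.0219 0.02  ] 80.96
top0 [-0.00339768  0.00207676  0.08506118] 0.08357920674978533
t3 [-0.00073259  0.00050835  0.08418427] 0.08386992265929956
img shift ((-0.09612166814697076, 0.10445949228901696), 1.002258849143982)
```

View pics/c3.png

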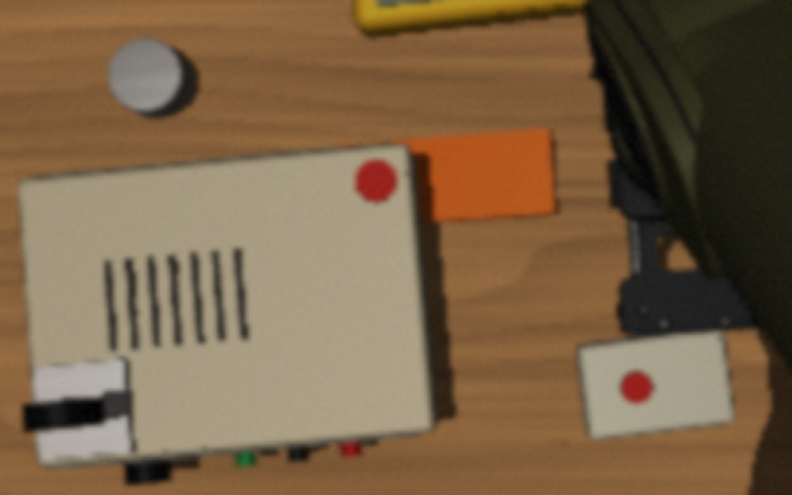

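The crop shows the wedge (410–555, 130–220) under the red-spotted corner (376,180). The case shift is about 0.2 mm and the lid is level. Next I press on the spot.

```bash
python3 -m inch '[[-0.12,0.9,0.2,0,0],[-0.12,1,0,0,0],[-0.12,1,0,0,0],[-0.12,1,0,0,0],[0,1,0,0,0]]'
python3 -m inch '[[0,1,0,0,0],[0,0.3,-0.2,0,0],[0,0,-0.5,0,0],[0,0,-0.2,0,0],[0,0,0,0,0]]'
```

```text
clock: 8.65
tool_pos: [0.5574, 0.0317, 0.1312]
eef_rot: [0.685, 0.728, -0.001, -0.001]
contact_force: [-0.2, -0.8, 0.5]
opening: 0.001
clock: 9.15
tool_pos: [0.5577, 0.0604, 0.1081]
eef_rot: [0.687, 0.727, -0.002, -0.0]
contact_force: [-0.2, 0.8, 0.0]
opening: 0.003
```

```bash
python3 -m inch '[[0,0,-0.1,0,0],[0,0,-0.08,0,0],[0,0,0,0,0]]'
python3 -m inch '[[0,0,-0.06,0,0],[0,0,0,0,0],[0,0,0,0,0]]'
python3 -m inch '[[0,0,-0.06,0,0],[0,0,0,0,0],[0,0,0,0,0]]'
```

```text
clock: 9.45
tool_pos: [0.5587, 0.0623, 0.1052]
eef_rot: [0.686, 0.728, -0.0, 0.0]
contact_force: [-0.1, -0.6, 0.4]
opening: 0.006
clock: 9.75
tool_pos: [0.5587, 0.0629, 0.1038]
eef_rot: [0.686, 0.728, 0.0, 0.0]
contact_force: [0.6, -0.3, 0.2]
opening: 0.007
clock: 10.05
tool_pos: [0.5589, 0.0629, 0.103]
eef_rot: [0.686, 0.728, 0.0, 0.0]
contact_force: [-2.4, -1.0, 5.5]
opening: 0.006
```

```bash
python3 -m inch '[[0,0,-0.04,0,0],[0,0,-0.03,0,0],[0,0,0,0,0],[0,0,0,0,0],[0,0,0,0,0]]'
python3 -m inch '[[0,0,-0.03,0,0],[0,0,0,0,0],[0,0,0,0,0],[0,0,0,0,0],[0,0,0,0,0]]'
python3 -m inch '[[0,0,0,0,0],[0,0,0,0,0],[0,0,0,0,0],[0,0,0,0,0],[0,0,0,0,0]]'
```

```text
clock: 10.55
tool_pos: [0.5591, 0.0629, 0.1028]
eef_rot: [0.686, 0.728, 0.0, 0.001]
contact_force: [-3.2, -1.2, 19.6]
opening: 0.002
clock: 11.05
tool_pos: [0.5591, 0.0629, 0.1027]
eef_rot: [0.686, 0.728, 0.001, 0.001]
contact_force: [-5.5, -0.9, 23.8]
opening: 0.006
clock: 11.55
tool_pos: [0.5591, 0.0629, 0.1027]
eef_rot: [0.686, 0.728, 0.001, 0.001]
contact_force: [-5.4, -0.8, 25.8]
opening: 0.005
```

The corner carries 25 N with about 0.3 mm of give. I'll lift the hand away and check.

```bash
python3 -m inch '[[0,0,0.2,0,0],[0,0,0.4,0,0],[0,0,1,0,0],[0,-1,0.5,0,0],[0,-1,0,0,0]]'
python3 -m inch '[[0,-1,0,0,0],[0,-1,0,0,0],[0,-1,0,0,0],[0,-1,0,0,0],[0,-1,0,0,0]]'
python3 - <<'E'
from m import *
s=snap('top','t4');rep('t',s,(280,225,415,275),'orange');rep('r',s,(280,243,305,268),'red')
for f in('top0','t3','t4'):
    s=load(f);w=cloud(s);q=w[262:325,262:300].reshape(-1,3);q=q[abs(q[:,2]-.084)<.01];A=np.c_[q[:,:2],np.ones(len(q))];print(f,np.linalg.lstsq(A,q[:,2],rcond=None)[0],q[:,2].mean())
    g=(cv2.cvtColor(s['pixels'],cv2.COLOR_RGB2GRAY)[235:350,210:315]).astype(np.float32)
    if f=='top0': g0=g
    else: print('img shift',cv2.phaseCorrelate(g0,g))
cv2.imwrite('pics/c4.png',cv2.resize(load('t4')['pixels'][150:360,180:440,::-1],None,fx=2.8,fy=2.8))
E
```

```text
clock: 12.05
tool_pos: [0.56, 0.0135, 0.1544]
eef_rot: [0.685, 0.729, 0.002, 0.001]
contact_force: [-0.4, -1.2, -0.5]
opening: 0.006
clock: 12.55
tool_pos: [0.5586, -0.1132, 0.1524]
eef_rot: [0.686, 0.728, 0.0, -0.0]
contact_force: [0.3, 0.2, 0.2]
opening: 0.006
t 770 mean [0.5668 0.0022 0.0163] rect [0.5662 0.0046] [0.0464 0.0791] 3.94
r 97 mean [0.5586 0.0622 0.0846] rect [0.5587 0.0617] [0.0186 0.0193] 45.85
top0 [-0.00339768  0.00207676  0.08506118] 0.08357920674978533
t3 [-0.00073259  0.00050835  0.08418427] 0.08386992265929956
img shift ((-0.09612166814697076, 0.10445949228901696), 1.002258849143982)
t4 [-0.00113703 -0.00276724  0.08463155] 0.08383922803546466
img shift ((-0.10787901133471678, 0.07040927389385132), 0.9982915489761918)
```

View pics/c4.png

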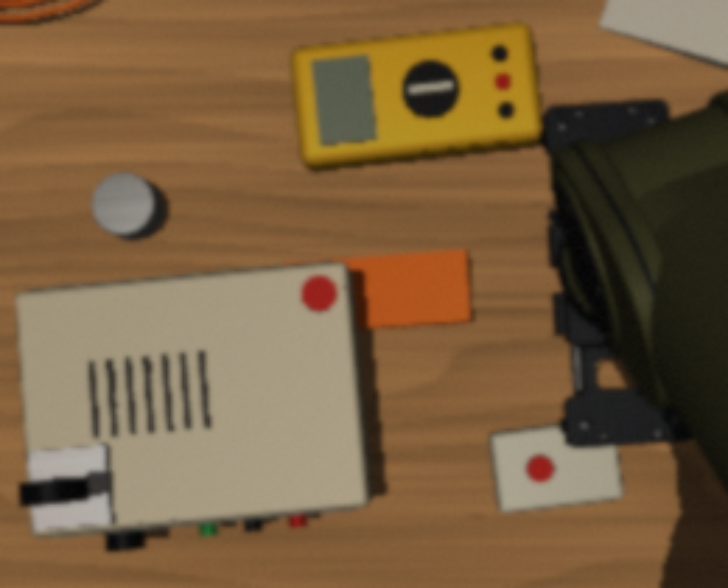

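The picture shows the wedge (350–470, 250–328) still under the corner and unmoved by the press. The case, meter, switch box and cup are where they stood, and the hand is clear, so I'm handing in.

```bash
python3 -c "
from plant import r
print(r.finish_job())"
```

```text
the job is handed in; nothing more can be done
None
```

The wedge is in under the short foot, the corner held when I pressed it, and the job is handed in at about 12.6 s. No verdict was reported.

- **Wedge:** I slid the large orange wedge in with the fingertips on its tail. It met the foot at about TCP y = -0.052, and the push had reached about 13 N when I stopped, above the 6–8 N expected for jamming. By my estimate the foot sits at about x = +0.034 m on the wedge, about 3 mm off its centre line.
- **Case:** The top camera shows it moved about 0.2 mm, with the lid level within about 0.003 rad.
- **Press:** I pressed the red spot for over a second, up to about 25 N. The fingertips sank only about 0.3 mm, so I did not push the wedge further.
- **Last check:** With the hand away, the wedge had not moved and the red spot read about 0.5 mm higher than at the start. In that picture the meter, switch box and cup looked unmoved; the lens post was outside the crop.
- **Not measured:** I could not measure the final force between wedge and foot; I inferred it from the jamming force and the slight rise. No check failed, except that the scene camera's wedge outline part-way through was thrown off by other orange or red pixels, so I ignored it and used the top camera.

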